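# Empty the board dryer

### The arm

A 7-joint arm with a two-finger parallel gripper is mounted at the origin on the work surface. World frame = base frame: x ahead of the robot, y to its left, z up, the work surface at z = 0. Lengths are in m, angles in rad, forces in N, time in s.
With the tool pointing down it reaches from about 0.35 to 0.9 m from the base axis. Payload 8.1 kg.
Tool frame: the origin (TCP) lies on the centre line of the jaws, within the pads' length; the fingertips stand 11 mm ahead of it and the grasp point (between the pads) lies 8 mm behind it (arm.nose_length is the distance from the TCP to the fingertips, in m); z points along the fingers, y is the line along which they close (so a half turn about z gives the same grasp; the last joint's range is limited). The gripper opens to 92 mm and grips with 3 to 60 N. Pads are 19 mm wide; open, the fingers measure 130 mm over their backs; the gripper's body (75 mm by 190 mm) begins 47 mm behind the grasp point.
Start: joints at [-0.103, 0.434, 0.025, 1.573, -0.012, 1.134, -0.075], TCP at [0.625, -0, 0.238] pointing down, gripper open.
Joint ranges: [-2.62, 2.62], [-0.44, 2.09], [-1.27, 1.32], [0.08, 2.57], [-1.32, 4.46], [0.12, 2], [-2.74, 2.74]. Speed limits (rad/s): [2.22, 2.22, 3.01, 3.01, 3.14, 3.14, 3.14].

### API

Orientations are given as a rotation vector (axis times angle).
In Python, from cell import arm gives the robot as it stands.
- The arm moves only by the tool jog_arm, never from a script. Its argument "moves" is a list of rows, each a list of 4 numbers: the shift along the tool's x, y, z in m, then the turn about the tool's z in rad. In form: [[tx, ty, tz, spin], ...]. A call has 1 to 20 rows; each row is the pose to reach, as a shift and turn from the pose commanded when the call began, along the tool's axes at that moment; what a row does not reach only later rows make up. A row lasts 1/8 s, in which the tool goes at most 62.5 mm and 10.7 degrees, less where a joint would pass 70% of its speed; a pose out of reach is approached as far as the arm can. A call with a gripper value outside its range is refused whole. "hand" is the finger opening in m, from 0 to 0.0918, set as the call begins (left out, the last holds). The fingers move at their own pace and stop on an object; "newtons" is the grip in N (left out, the last holds). Time passes only in rows, so rows that repeat a pose let the fingers close. It gives the time, the measured TCP pose, the force, the opening and the grip force at its end, in the units of the state.
- arm.observe(): the state, without advancing time (a new reading comes with each control period).
- arm.get_image(name): name is "scene" or "side" or "wrist"; returns a dict with "color" (420x560x3 uint8, red, green, blue), "z_map" (420x560 float32, m along the optical axis (not along the pixel's ray), 0 where there is no reading), "fx", "fy", "cx", "cy" (pixels), "rvec" (rotation vector, rad) and "tvec" (3), from world to camera coordinates, as OpenCV has them. Camera axes: x right, y down, z forward; pixel columns grow to the right and rows downward; lengths in m; the calibration is good to about 2 mm. The wrist camera is an equidistant fisheye: a pixel r from the principal point sees the ray r / f radians off the axis. A picture is of the moment at which its call begins.
- arm.sign_off(): hands the job in; it is judged then, once.
The state is a dict: "clock": time; "joints": joint angles; "dq": joint speeds; "joint_efforts": joint torques, N m; "position": TCP position; "ee_rot": TCP orientation; "force": force on the tool from outside, world axes, zero at the start; "ft_torque": the same for the moment, N m; "width": opening from 0.0 (shut) to 1.0 (fully open); "gripper_force": force on a finger pad.
Only numpy, scipy, OpenCV 4.12 (cv2) and the standard library are available. Lean on these libraries where they do the work, as an engineer would, in place of code of your own. Each camera call takes 0.05 s, during which the arm holds its last target. There are 200 camera calls.

### The job

Unload the drying unit. First clear the box of soldering tips and the sanding block off the deck and set both on the blue mat, leaving the cover alone until that is done; then slide the clear cover all the way open, put every finished power module from the chamber into the grey crate, and slide the cover fully shut again. Leave the two cleared things lying on the mat and the other tools on the bench where they are.

Things in the scene. Friction and masses are not known exactly. Their poses are not given: they have to be found in the camera images.
- dryer: White drying unit fixed to the bench, 202 mm deep (own x), 376 mm wide (own y, -0.190 to 0.186). Origin on the bench under the line between its chamber (+y half) and its deck (-y half). Aluminium rails along both long sides, 88 to 101 mm from its centre line, top 76 mm above the bench.
- chamber (a point): Centre of the chamber's floor, 30 mm above the bench: open-topped space 186 mm (dryer's x) by 172 mm (dryer's y), its walls 64 mm above the bench, closed by the cover.
- deck (a point): Centre of the deck's flat top, 58 mm above the bench, 186 x 196 mm, with a 6 mm lip at its outer end. The cover slides 8 mm above the deck, so anything standing on it blocks the cover.
- cover (a joint): Clear sliding cover of the dryer, 180 x 182 mm panel with aluminium edges, top 72 mm above the bench, and a black grip bar. Value in m: 0 = shut over the chamber, 0.178 = fully open over the deck; it slides towards the dryer's own -y. It may start slightly ajar. Light friction, stays where it is left.
- cover_grip (a point): Centre (4 mm above the middle) of the black grip bar on the cover: an upright bar 70 mm along the dryer's x, 14 mm thick along its y, from 72 to 104 mm above the bench. Travels with the cover.
- tipbox: Square clear plastic box of brass soldering tips, 58 x 58 x 34 mm; origin at the centre of its underside. Starts standing on the dryer's deck, in the way of the cover.
- sander: Cork sanding block with black abrasive faces, 120 x 28 x 30 mm (own x, y, z); origin at the centre of its underside. Starts on the dryer's deck, in the way of the cover.
- mat: Flat blue gridded project mat with a black border, fixed, 220 x 180 mm (own x, y), 4 mm thick, on one side of the dryer (left or right). Origin under its centre, on the bench.
- crate: Open grey collection crate, fixed, 240 x 190 mm outside (own x, y), 70 mm high, walls and floor 5 mm, on the other side of the dryer. Origin under its centre, on the bench.
- module0: Finished power module: a block 62 x 28 x 30 mm (its own x, y, z), grey case with upright aluminium fins along x and a brass terminal at each end. Origin at the centre of its underside. Starts inside the drying chamber, lying along the dryer's x; there are three or four of them, an absent one reads None.
- module1: Finished power module: a block 62 x 28 x 30 mm (its own x, y, z), grey case with upright aluminium fins along x and a brass terminal at each end. Origin at the centre of its underside. Starts inside the drying chamber, lying along the dryer's x; there are three or four of them, an absent one reads None.
- module2: Finished power module: a block 62 x 28 x 30 mm (its own x, y, z), grey case with upright aluminium fins along x and a brass terminal at each end. Origin at the centre of its underside. Starts inside the drying chamber, lying along the dryer's x; there are three or four of them, an absent one reads None.
- module3: Finished power module: a block 62 x 28 x 30 mm (its own x, y, z), grey case with upright aluminium fins along x and a brass terminal at each end. Origin at the centre of its underside. Starts inside the drying chamber, lying along the dryer's x; there are three or four of them, an absent one reads None.
- spool: Bystander, to be left where it is: solder spool, 60 mm across, 56 mm tall, standing. Origin at its underside.
- flux: Bystander, to be left where it is: flux bottle, 44 mm across, 100 mm tall. Origin at its underside.
- screwdriver: Bystander, to be left where it is: screwdriver with red handle, 170 mm long, lying in front of the dryer. Origin at its underside.
- emery: Bystander, to be left where it is: flat pale emery stick, 160 x 22 x 8 mm, lying in front of the dryer. Origin at its underside.

How it is judged:
By the outcome, as a careful person would: the job done as asked, in the order asked, and still so for the second after the job is handed in, with the robot touching nothing.
Of module0, module1, module2, module3 only 3 to 4 are there at a start; the rules pass over those that are not, and their reading is None.
At some moment in a run one of tipbox, sander may be knocked a few centimetres aside while the robot is not near it.
Once in a run the grip may slacken for a moment while it holds something.
It also fails if it takes over 210 s, if anything falls off the work surface, if the arm or the gripper's body presses on something with over 40 N, if the wrist force passes 120 N, or if a joint passes its speed limit or range.

## Working session

There is one attempt and no reset: what is moved stays moved. The work goes in short steps, Python scripts to look and compute and a tool call to move; the robot and the scene stay as the last step left them, time stands still between calls to the robot, and variables do not carry over. Pictures are saved under pics/ and viewed, at most 14 in all, crops included, and the job is handed in when it is done.

Besides the shell and the picture viewer there is one more tool, called after "Call:" as a command line: name --pt "numbers of a row" for each row, then --argument value for the rest. jog_arm: Moves the arm, as the interface text tells. Its arguments: {"type":"object","properties":{"moves":{"type":"array"},"hand":{"type":"number"},"newtons":{"type":"number"}},"required":["moves"]}

```bash
mkdir -p pics; cat > h.py <<'E'
import numpy as np, cv2
from cell import arm
def save(name,fn):
    im=arm.get_image(name); np.savez('pics/'+fn+'.npz',**{k:np.array(v) for k,v in im.items()})
    cv2.imwrite('pics/'+fn+'.png',im['color'][:,:,::-1]); return im
def load(fn): return dict(np.load('pics/'+fn+'.npz'))
def ray(im,u,v,fish=False):
    x=(u-im['cx'])/im['fx'];y=(v-im['cy'])/im['fy']
    if fish:
        r=np.hypot(x,y); s=np.sinc(r/np.pi); d=np.array([x*s,y*s,np.cos(r)])
    else: d=np.array([x,y,1.])
    R=cv2.Rodrigues(np.array(im['rvec'],float))[0]
    return -R.T@np.array(im['tvec']).ravel(), R.T@d
def atz(im,u,v,z,fish=False):
    o,d=ray(im,u,v,fish); return o+d*(z-o[2])/d[2]
def dep(im,u,v,fish=False):
    o,d=ray(im,u,v,fish); R=cv2.Rodrigues(np.array(im['rvec'],float))[0]
    z=im['z_map'][int(v),int(u)]; return o+d*z/(R@d)[2]
E
python3 - <<'E'
from h import *
for n in ('scene','side','wrist'):
    im=save(n,n+'0'); print(n,im['fx'],im['cx'],im['cy'],im['rvec'],im['tvec'],ray(im,280,210,n=='wrist'))
s=arm.observe();print({k:np.round(v,4) for k,v in s.items()})
E
```

```text
scene 409.9273028674289 279.49021152409233 208.73727600609695 [ 1.24292336  2.47118237 -0.74366881] [ 0.32106063 -0.33248796  1.31147368] (array([1.0102804 , 0.3276398 , 0.89753945]), array([-0.45582168, -0.31813048, -0.83128252]))
side 504.28633588879194 280.5025214325468 197.26310028184218 [ 0.07900412 -2.73699735  1.46387546] [0.56134609 0.07381327 1.11972156] (array([0.49919608, 0.92335025, 0.6874313 ]), array([ 0.05663282, -0.81594621, -0.57590227]))
wrist 325.19226210127806 273.468722773757 210.41202427491012 [-2.87703269e+00 -5.50328478e-04  2.43036929e-03] [-0.62413041 -0.03346297  0.39079287] (array([0.62477867, 0.06998401, 0.38487849]), array([ 0.01847245, -0.26020483, -0.96537672]))
{'clock': np.float64(0.15), 'joints': array([-0.1026,  0.4351,  0.025 ,  1.5738, -0.0116,  1.134 , -0.0751]), 'dq': array([ 0.001 , -0.002 ,  0.0007, -0.0042, -0.0012, -0.0001, -0.0002]), 'joint_efforts': array([ 9.00000e-04, -6.68263e+01,  9.85700e-01, -3.14695e+01,
       -6.04000e-02,  3.94000e-02,  1.00000e-04]), 'position': array([ 0.6246, -0.    ,  0.2371]), 'ee_rot': array([-2.2210e+00, -2.2209e+00,  1.4000e-03]), 'force': array([-0.2722, -0.3731, -0.5298]), 'ft_torque': array([-0.0029,  0.0401, -0.0339]), 'gripper_force': np.float64(0.0), 'width': np.float64(1.0011)}
```

View pics/scene0.png

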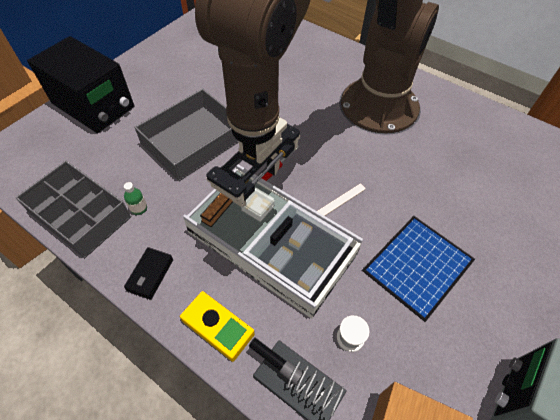

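View pics/side0.png

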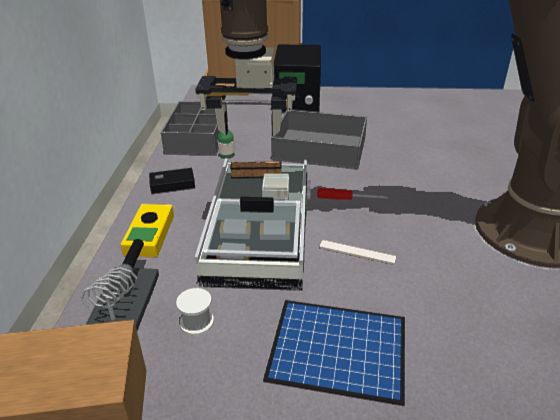

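View pics/wrist0.png

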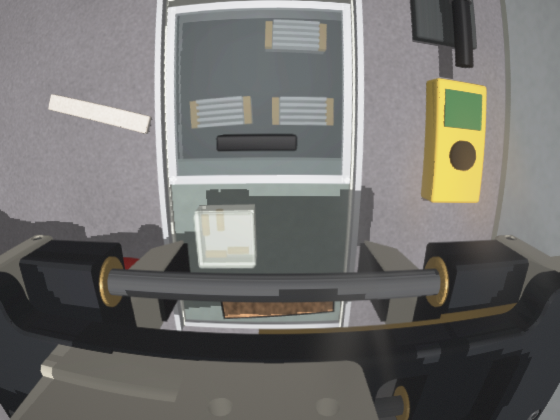

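The scene picture shows the dryer around (272,245), the crate at (187,135), the mat at (420,267), the sander at (215,209), the tipbox at (257,205) and three modules at (300,235), (282,258) and (312,272). The side view has the tipbox at (276,186) and the sander at (257,169). The wrist view has the tipbox at (227,236) and modules at (296,36), (222,111) and (304,111). I'll enlarge these areas next.

```bash
python3 - <<'E'
from h import *
a=cv2.imread('pics/scene0.png')[175:325,175:375]; b=cv2.imread('pics/side0.png')[150:300,190:320]
a=cv2.resize(a,None,fx=2.3*0.95,fy=2.3*.95,interpolation=cv2.INTER_CUBIC)
A=cv2.imread('pics/scene0.png')[175:315,180:370]; B=cv2.imread('pics/side0.png')[155:295,195:315]
cv2.imwrite('pics/crop0.png',np.hstack([cv2.resize(A,None,fx=2.5,fy=2.5,interpolation=2),cv2.resize(B,None,fx=2.5,fy=2.5,interpolation=2)]))
E
```

```text
(no output)
```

View pics/crop0.png

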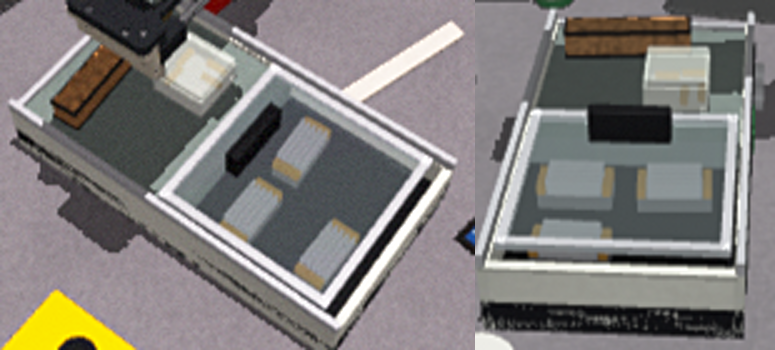

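```bash
cat >> h.py <<'E'
def cloud(im,fish=False):
    v,u=np.mgrid[0:420,0:560].astype(float)
    x=(u-im['cx'])/im['fx'];y=(v-im['cy'])/im['fy']
    if fish:
        r=np.hypot(x,y);t=np.tan(np.clip(r,0,1.4))/np.maximum(r,1e-6);x=x*t;y=y*t
    z=im['z_map'];P=np.stack([x*z,y*z,z],-1)
    R=cv2.Rodrigues(np.array(im['rvec'],float))[0]
    P=(P-np.array(im['tvec']).ravel())@R; P[z==0]=np.nan
    return P
def rect(Q): # minAreaRect in mm of xy
    (c,s,a)=cv2.minAreaRect((Q[:,:2]*1000).astype(np.float32)); return np.round(c,1),np.round(s,1),round(a,1),len(Q)
E
python3 - <<'E'
from h import *
tri=lambda a,b:None
for n in ('scene0','side0','wrist0'):
    f=n[0]=='w'; im=load(n);P=cloud(im,f);c=im['color'].astype(int)
    hsv=cv2.cvtColor(im['color'],cv2.COLOR_RGB2HSV)
    reg=(P[...,0]>.5)&(P[...,0]<.75)&(P[...,1]>-.2)&(P[...,1]<.3)
    print(n)
    br=(c[...,0]>c[...,2]+35)&reg&(P[...,2]>.05)&(P[...,2]<.11)&(P[...,1]<.0)
    Q=P[br]; 
    if len(Q): print(' brown',rect(Q),np.nanpercentile(Q[:,2],[5,50,95])); T=Q[Q[:,2]>np.nanpercentile(Q[:,2],95)-.004]; print('  top',rect(T))
    bx=reg&(P[...,2]>.084)&(P[...,2]<.1)&(P[...,1]>-.08)&(P[...,1]<.06)
    Q=P[bx]; print(' box',rect(Q) if len(Q) else 0, np.nanmedian(Q[:,2]) if len(Q) else 0)
    bl=(c[...,2]>c[...,0]+50)&(P[...,2]<.03)&(P[...,2]>-.02)&(P[...,1]>.1); 
    if bl.sum()>50: print(' mat',rect(P[bl]),np.nanmedian(P[bl][:,2]))
    cr=(P[...,2]>.063)&(P[...,2]<.077)&(P[...,1]<-.16)&(P[...,0]>.2)&(P[...,0]<.72)
    if cr.sum()>50: print(' crate',rect(P[cr]))
    rl=reg&(P[...,2]>.074)&(P[...,2]<.08)&(c.min(-1)>140)
    if rl.sum()>50:print(' rails',rect(P[rl]))
for nm,w,s,k in (('tip',None,None,0),):pass
im=load('wrist0')
for p in [(196,206),(256,206),(257,267),(199,267)]: print(p,atz(im,*p,.092,True).round(4),dep(im,*p,True).round(4))
S=load('side0');s2=lambda x,y:(195+(x-475)/2.5,155+y/2.5)
for p in [(565,34),(690,34),(565,17),(690,17)]: print('sander side',atz(S,*s2(p[0],p[1]),.088).round(4))
for p in [(645,48),(708,48),(711,85),(643,85)]: print('box side',atz(S,*s2(*p),.092).round(4))
for p in [(222,111),(304,111),(296,36)]: print('mod',atz(im,*p,.06,True).round(4),dep(im,*p,True).round(4))
print('grip',atz(im,257,135,.104,True),dep(im,257,140,True))
E
```

```text
scene0
 brown (array([616.1, -84.6]), array([ 71.2, 164. ]), 52.0, 455) [0.0673587  0.08875934 0.09288939]
  top (array([613.8, -83.1]), array([ 66. , 160.5]), 49.5, 221)
 box (array([590.9,  -3.1]), array([154.6,  69.3]), 70.4, 497) 0.09287611527111345
 mat (array([444.9, 347.6]), array([167.4, 209.4]), 82.0, 5234) 0.004934595852963112
 crate (array([ 477.3, -712.7]), array([1163.7,  354.4]), 81.2, 1251)
 rails (array([610.5,  25.1]), array([204.4, 375.6]), 0.0, 1199)
side0
 brown (array([ 628.2, -111.7]), array([116.9,  36.5]), 2.2, 520) [0.06441101 0.07995702 0.08812808]
  top (array([ 629.1, -114.9]), array([113.1,  26.6]), 3.1, 229)
 box (array([588. ,  -0.7]), array([148.8,  69.3]), 72.6, 444) 0.09034431447871621
 mat (array([443.2, 348. ]), array([170.4, 206.6]), 81.9, 8745) 0.0035558125011002036
 crate (array([ 507.6, -825.1]), array([1375.7,  461.6]), 80.5, 914)
 rails (array([608.9,  28.5]), array([201.7, 373.2]), 0.1, 346)
wrist0
 brown (array([ 628.9, -120.1]), array([ 20.7, 116.8]), 89.9, 1248) [0.0878704  0.08897071 0.09001309]
  top (array([ 628.9, -120.1]), array([ 20
[... 302 characters left out ...]
56, 206) [ 0.608  -0.0051  0.092 ] [ 0.6062 -0.0134  0.0597]
(257, 267) [ 0.608  -0.0675  0.092 ] [ 0.6061 -0.0832  0.0584]
(199, 267) [ 0.5492 -0.0686  0.092 ] [ 0.5405 -0.0844  0.0586]
sander side [ 0.6836 -0.0884  0.088 ]
sander side [ 0.5664 -0.094   0.088 ]
sander side [ 0.6882 -0.1204  0.088 ]
sander side [ 0.5684 -0.1261  0.088 ]
box side [ 0.6055 -0.0601  0.092 ]
box side [ 0.548  -0.0629  0.092 ]
box side [ 0.5423 -0.0007  0.092 ]
box side [0.6016 0.0023 0.092 ]
mod [0.5731 0.0842 0.06  ] [0.575  0.0837 0.0717]
mod [0.6544 0.0836 0.06  ] [0.6532 0.0831 0.0725]
mod [0.6465 0.1608 0.06  ] [0.6456 0.1572 0.0728]
grip [0.61018195 0.06085967 0.104     ] [0.61025556 0.05662017 0.10588279]
```

Call:
jog_arm --pt "-0.04 0 0 0.17" --pt "-0.08 0.002 0 0.35" --pt "-0.115 0.004 0 0.52" --pt "-0.115 0.004 0 0.7" --pt "-0.115 0.004 0.02 0.87" --pt "-0.115 0.004 0.04 1.05" --pt "-0.115 0.004 0.04 1.22" --pt "-0.115 0.004 0.04 1.4" --pt "-0.115 0.004 0.04 1.571" --pt "-0.115 0.004 0.04 1.571" --pt "-0.115 0.004 0.04 1.571" --hand 0.05

```text
clock: 1.52
position: [0.6289, -0.1149, 0.1976]
ee_rot: [3.142, 0.006, -0.0]
force: [0.2, 1.0, -0.4]
width: 0.547
gripper_force: 0.0
```

```bash
python3 - <<'E'
from h import *
im=save('wrist','w1'); print(arm.observe()['position'],arm.observe()['ee_rot'],ray(im,280,210,True))
P=cloud(im,True);c=im['color'].astype(int)
br=(c[...,0]>c[...,2]+25)&(P[...,2]>.08)&(P[...,2]<.096)&(abs(P[...,1]+.11)<.06)&(abs(P[...,0]-.62)<.09)
print(rect(P[br]),np.nanmedian(P[br],0))
bx=(P[...,2]>.086)&(P[...,2]<.098)&(abs(P[...,1]+.03)<.05)&(abs(P[...,0]-.58)<.05); print(rect(P[bx]))
S=load('scene0');Pc=cloud(S)
cr=(Pc[...,2]>.064)&(Pc[...,2]<.076)&(Pc[...,1]<-.17)&(Pc[...,1]>-.6)&(Pc[...,0]>.25)&(Pc[...,0]<.8);m=np.zeros_like(cr);m[85:185,125:250]=1
print('crate',rect(Pc[cr&m])); v,u=np.where(cr&m);print(u.min(),u.max(),v.min(),v.max())
for p in [(136,125),(205,92),(248,123),(180,155)]: print(p,dep(S,*p).round(3),atz(S,*p,.07).round(3))
E
```

```text
[ 0.6289355  -0.11497127  0.19763442] [-3.14153825e+00 -4.56930542e-03  2.70103521e-04] (array([ 0.69900044, -0.11465707,  0.34541606]), array([-0.26010083, -0.0216267 , -0.96533924]))
(array([ 629.2, -113.5]), array([115.4,  25.3]), 4.3, 4054) [ 0.63406316 -0.11313501  0.08889621]
(array([598.1, -41. ]), array([15.5, 56.7]), 1.9, 548)
crate (array([ 474.5, -366.8]), array([196.8, 243. ]), 79.5, 650)
135 231 88 166
(136, 125) [ 0.533 -0.545  0.005] [ 0.568 -0.481  0.07 ]
(205, 92) [ 0.348 -0.422  0.069] [ 0.349 -0.421  0.07 ]
(248, 123) [0.661 0.019 0.445] [ 0.372 -0.237  0.07 ]
(180, 155) [ 0.54  -0.355  0.005] [ 0.574 -0.305  0.07 ]
```

View pics/w1.png

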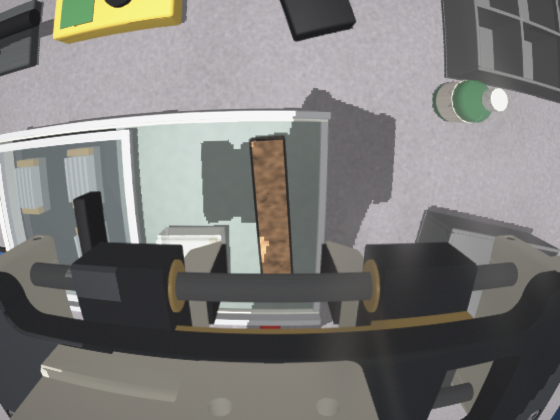

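The sander lies at (629,-113) mm, turned about 4°, between columns 250 and 292 in the picture. The box edge is at column 228, so the fingers have room. I'll descend.

Call:
jog_arm --pt "0 -0.0015 0.03 -0.07" --pt "0 -0.0015 0.08 -0.07" --pt "0 -0.0015 0.11 -0.07" --pt "0 -0.0015 0.1235 -0.07" --pt "0 -0.0015 0.1235 -0.07" --pt "0 -0.0015 0.1235 -0.07" --hand 0.045

```text
clock: 2.33
position: [0.63, -0.1138, 0.0757]
ee_rot: [3.139, 0.11, 0.003]
force: [0.6, -0.4, 0.2]
width: 0.49
gripper_force: 0.0
```

Call:
jog_arm --pt "0 0 0 0" --pt "0 0 0 0" --pt "0 0 0 0" --pt "0 0 0 0" --hand 0.01 --newtons 35

```text
clock: 2.82
position: [0.6294, -0.1136, 0.075]
ee_rot: [3.14, 0.11, 0.002]
force: [-2.0, -0.8, 5.9]
width: 0.304
gripper_force: 35.0
```

Call:
jog_arm --pt "0 0 -0.03 0" --pt "0 0 -0.07 0" --pt "0 -0.01 -0.09 0" --pt "-0.01 -0.04 -0.09 0.02" --pt "-0.02 -0.085 -0.09 0.04" --pt "-0.035 -0.13 -0.09 0.06" --pt "-0.05 -0.18 -0.09 0.08" --pt "-0.065 -0.23 -0.09 0.1" --pt "-0.08 -0.28 -0.09 0.12" --pt "-0.095 -0.33 -0.09 0.14" --pt "-0.11 -0.38 -0.09 0.16" --pt "-0.12 -0.43 -0.09 0.18" --pt "-0.135 -0.475 -0.09 0.2" --pt "-0.143 -0.505 -0.09 0.21" --pt "-0.143 -0.517 -0.08 0.21" --pt "-0.143 -0.517 -0.05 0.21" --pt "-0.143 -0.517 -0.02 0.21" --pt "-0.143 -0.517 -0.02 0.21"

```text
clock: 5.08
position: [0.4492, 0.3899, 0.0916]
ee_rot: [3.129, -0.221, -0.005]
force: [0.1, -0.9, -1.3]
width: 0.303
gripper_force: 35.0
```

```bash
python3 - <<'E'
from h import *
im=save('side','s1');a=cv2.resize(im['color'][130:420,150:450,::-1],None,fx=2,fy=2);cv2.imwrite('pics/s1c.png',a)
E
```

```text
(no output)
```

View pics/s1c.png

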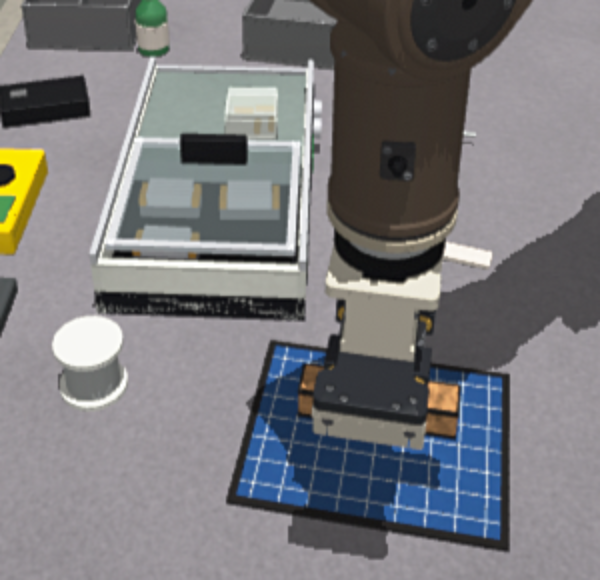

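The sander is held squarely above the mat, about (380,400) in the crop, and lies along the mat's long side. I'll lower it.

Call:
jog_arm --pt "0 0 0.03 0" --pt "0 0 0.055 0" --pt "0 0 0.066 0" --pt "0 0 0.07 0" --pt "0 0 0.071 0" --pt "0 0 0.071 0"

```text
clock: 5.88
position: [0.4508, 0.3926, 0.0241]
ee_rot: [-3.133, 0.22, -0.001]
force: [0.1, 0.0, -1.8]
width: 0.304
gripper_force: 35.0
```

Call:
jog_arm --pt "0 0 0.002 0" --pt "0 0 0.003 0" --pt "0 0 0.003 0"

```text
clock: 6.25
position: [0.4505, 0.3924, 0.021]
ee_rot: [-3.133, 0.22, -0.0]
force: [-1.9, -1.7, 5.6]
width: 0.304
gripper_force: 35.0
```

Call:
jog_arm --pt "0 0 0 0" --pt "0 0 0 0" --pt "0 0 0 0" --hand 0.045

```text
clock: 6.62
position: [0.4504, 0.3923, 0.0202]
ee_rot: [3.134, -0.22, 0.0]
force: [0.1, 0.3, 0.1]
width: 0.488
gripper_force: 0.0
```

Call:
jog_arm --pt "0 0 -0.04 0" --pt "0 0 -0.1 0" --pt "0 0 -0.16 0" --pt "0.01 0.02 -0.18 0" --pt "0.03 0.06 -0.18 -0.02" --pt "0.05 0.11 -0.18 -0.04" --pt "0.07 0.16 -0.18 -0.06" --pt "0.095 0.21 -0.18 -0.08" --pt "0.115 0.26 -0.18 -0.1" --pt "0.14 0.31 -0.18 -0.12" --pt "0.16 0.36 -0.18 -0.14" --pt "0.178 0.39 -0.18 -0.16" --pt "0.1855 0.4105 -0.18 -0.16" --pt "0.1855 0.4105 -0.18 -0.16" --pt "0.1855 0.4105 -0.18 -0.16" --hand 0.07

```text
clock: 8.5
position: [0.576, -0.0393, 0.1997]
ee_rot: [-3.141, -0.032, 0.002]
force: [-0.5, 0.2, -0.4]
width: 0.764
gripper_force: 0.0
```

```bash
python3 - <<'E'
from h import *
im=save('wrist','w2'); print(arm.observe()['position'],arm.observe()['ee_rot'])
P=cloud(im,True)
bx=(P[...,2]>.084)&(P[...,2]<.099)&(abs(P[...,1]+.03)<.05)&(abs(P[...,0]-.58)<.07); print(rect(P[bx]),np.nanpercentile(P[bx],[2,50,98],axis=0).round(4))
S=save('side','s2');P=cloud(S);m=np.zeros(P.shape[:2],bool);m[160:210,190:320]=1
bx=(P[...,2]>.087)&(P[...,2]<.097)&(abs(P[...,1]+.04)<.05)&(abs(P[...,0]-.58)<.06)&m; print(rect(P[bx]))
c=S['color'].astype(int);b=(c[...,0]>c[...,2]+30)&(P[...,2]>.015)&(P[...,2]<.06)&(abs(P[...,1]-.39)<.07)&(abs(P[...,0]-.45)<.12);print('sander',rect(P[b]),np.nanmax(P[b][:,2]))
E
```

```text
[ 0.57610239 -0.03886966  0.19979595] [-3.14077932e+00 -3.31342621e-02  1.48194764e-03]
(array([576.8, -40.7]), array([57.6, 58.5]), 1.2, 4848) [[ 0.5497 -0.0683  0.09  ]
 [ 0.5786 -0.0406  0.0928]
 [ 0.6049 -0.013   0.0942]]
(array([576.2, -37.6]), array([58., 62.]), 2.9, 368)
sander (array([449.6, 393.5]), array([ 30.7, 117.9]), 82.1, 1428) 0.0365483829256482
```

View pics/w2.png

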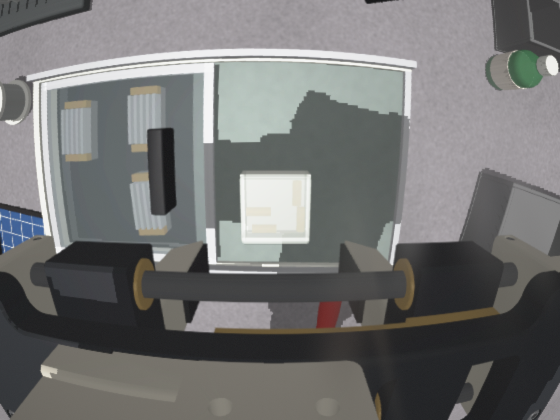

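The box sits at columns 240–310, rows 172–243, and hasn't moved. I'll check the cover's edge at column 214 before lowering the fingers beside it.

```bash
python3 - <<'E'
from h import *
im=load('w2')
for p in [(214,120),(214,200),(204,200),(205,150),(55,150),(160,170)]: print(p,atz(im,*p,.072 if p[0]!=160 else .104,True).round(4),dep(im,*p,True).round(4))
E
```

```text
(214, 120) [0.6495 0.0124 0.072 ] [0.6497 0.0149 0.0581]
(214, 200) [0.5798 0.013  0.072 ] [0.5797 0.0131 0.0717]
(204, 200) [0.5796 0.0221 0.072 ] [0.58   0.0217 0.0735]
(205, 150) [0.6238 0.0203 0.072 ] [0.6239 0.0199 0.0735]
(55, 150) [0.6291 0.1789 0.072 ] [0.6292 0.1785 0.0724]
(160, 170) [0.6111 0.0504 0.104 ] [0.6113 0.05   0.1052]
```

Call:
jog_arm --pt "0 0.0025 0.03 0" --pt "0 0.0025 0.06 0" --pt "0 0.0025 0.08 0" --pt "0 0.0025 0.08 0" --pt "0 0.0025 0.08 0" --pt "0 0.0025 0.08 0" --hand 0.066

```text
clock: 9.35
position: [0.5773, -0.0425, 0.1213]
ee_rot: [-3.141, -0.032, -0.003]
force: [-0.4, -0.8, -0.6]
width: 0.72
gripper_force: 0.0
```

Exactly as planned, so I'll descend and grip.

Call:
jog_arm --pt "0 0 0.02 0" --pt "0 0 0.035 0" --pt "0 0 0.041 0" --pt "0 0 0.041 0" --pt "0 0 0.041 0"

```text
clock: 9.98
position: [0.5771, -0.0428, 0.0797]
ee_rot: [3.141, 0.031, 0.001]
force: [-0.4, 0.0, 0.3]
width: 0.718
gripper_force: 0.0
```

Call:
jog_arm --pt "0 0 0 0" --pt "0 0 0 0" --pt "0 0 0 0" --pt "0 0 0 0" --hand 0.04 --newtons 30

```text
clock: 10.48
position: [0.5771, -0.0425, 0.0797]
ee_rot: [-3.141, -0.031, -0.001]
force: [-1.1, -0.2, 6.3]
width: 0.628
gripper_force: 30.0
```

Call:
jog_arm --pt "0 0 -0.03 0" --pt "0 0 -0.065 0" --pt "-0.003 -0.01 -0.08 0" --pt "-0.015 -0.04 -0.08 0.02" --pt "-0.03 -0.08 -0.08 0.04" --pt "-0.047 -0.125 -0.08 0.06" --pt "-0.065 -0.175 -0.08 0.08" --pt "-0.083 -0.225 -0.08 0.1" --pt "-0.1 -0.275 -0.08 0.12" --pt "-0.118 -0.32 -0.08 0.14" --pt "-0.128 -0.35 -0.08 0.16" --pt "-0.131 -0.358 -0.07 0.16" --pt "-0.131 -0.358 -0.03 0.16" --pt "-0.131 -0.358 0.01 0.16" --pt "-0.131 -0.358 0.04 0.16" --pt "-0.131 -0.358 0.05 0.16" --pt "-0.131 -0.358 0.051 0.16" --pt "-0.131 -0.358 0.051 0.16"

```text
clock: 12.72
position: [0.4393, 0.3129, 0.0291]
ee_rot: [-3.133, 0.221, -0.002]
force: [0.6, 0.1, -0.7]
width: 0.627
gripper_force: 30.0
```

Call:
jog_arm --pt "0 0 0.002 0" --pt "0 0 0.003 0" --pt "0 0 0.003 0"

```text
clock: 13.1
position: [0.4389, 0.313, 0.0257]
ee_rot: [-3.133, 0.22, -0.001]
force: [-1.3, 0.1, 3.7]
width: 0.632
gripper_force: 30.0
```

Call:
jog_arm --pt "0 0 0 0" --pt "0 0 0 0" --pt "0 0 -0.003 0" --hand 0.07

```text
clock: 13.48
position: [0.4385, 0.3125, 0.0281]
ee_rot: [3.133, -0.22, -0.0]
force: [-0.2, 0.7, -0.0]
width: 0.761
gripper_force: 0.0
```

Call:
jog_arm --pt "0 0 -0.04 0" --pt "0 0 -0.09 0" --pt "0 0 -0.14 0" --pt "0.02 0.023 -0.17 0" --pt "0.05 0.057 -0.17 -0.03" --pt "0.09 0.103 -0.17 -0.06" --pt "0.13 0.147 -0.17 -0.09" --pt "0.17 0.193 -0.17 -0.12" --pt "0.195 0.222 -0.17 -0.14" --pt "0.205 0.233 -0.17 -0.14" --pt "0.205 0.233 -0.17 -0.14" --pt "0.205 0.233 -0.17 -0.14" --hand 0.045

```text
clock: 14.98
position: [0.6083, 0.0554, 0.198]
ee_rot: [-3.141, -0.003, 0.001]
force: [-0.7, -0.1, -0.7]
width: 0.486
gripper_force: 0.0
```

```bash
python3 - <<'E'
from h import *
im=save('wrist','w3'); print(arm.observe()['position'])
for n in('w2','w3'):
    im=load(n);P=cloud(im,True)
    b=(P[...,2]>.099)&(P[...,2]<.109)&(abs(P[...,1]-.05)<.035)&(abs(P[...,0]-.61)<.05); print(rect(P[b]),np.nanpercentile(P[b],[2,50,98],axis=0).round(4))
S=save('side','s3');P=cloud(S);c=S['color'].astype(int)
b=(c.max(-1)<70)&(P[...,2]>.098)&(P[...,2]<.109)&(abs(P[...,1]-.05)<.035)&(abs(P[...,0]-.61)<.05);print(rect(P[b]) if b.any() else 0)
a=S['color'][140:420,180:460,::-1];cv2.imwrite('pics/s3c.png',np.hstack([cv2.resize(a,(400,400)),cv2.resize(load('w3')['color'][:250,:,::-1],(400,400))]))
E
```

```text
[0.60832593 0.05555398 0.19814083]
(array([609. ,  53.9]), array([70.1, 15. ]), 0.0, 1522) [[0.5763 0.0472 0.0998]
 [0.6104 0.0529 0.1046]
 [0.6427 0.0606 0.1061]]
(array([609.3,  54.4]), array([13.8, 70.4]), 89.8, 1579) [[0.5763 0.0478 0.1027]
 [0.6118 0.0543 0.1047]
 [0.6435 0.0612 0.1061]]
(array([608.6,  56.2]), array([69.2, 17.6]), 0.3, 180)
```

View pics/s3c.png

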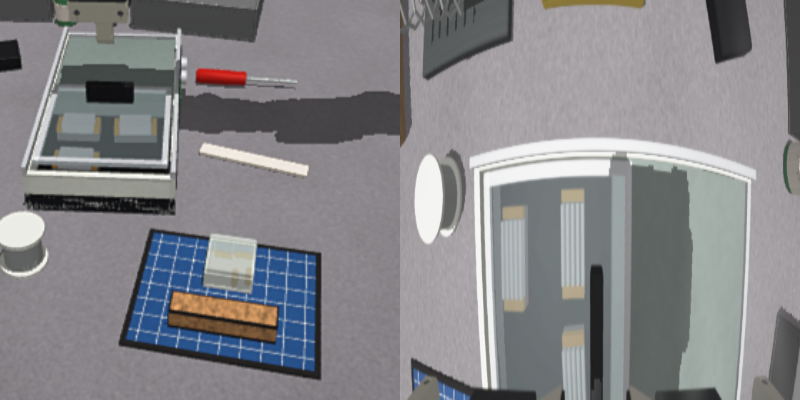

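The left half shows the box at (230,262) and the sander at (223,315), both on the mat, and the deck is clear. The bar is at (609, 54.5) mm. Next I'll grip it.

Call:
jog_arm --pt "0 0.0005 0.03 0" --pt "0 0.0005 0.07 0" --pt "0 0.0005 0.095 0" --pt "0 0.0005 0.106 0" --pt "0 0.0005 0.106 0" --pt "0 0.0005 0.106 0"

```text
clock: 15.82
position: [0.6098, 0.0531, 0.0934]
ee_rot: [-3.141, 0.0, -0.003]
force: [0.1, 0.3, 0.6]
width: 0.49
gripper_force: 0.0
```

Call:
jog_arm --pt "0 0 0 0" --pt "0 0 0 0" --pt "0 0 0 0" --pt "0 0 0 0" --hand 0.003 --newtons 25

```text
clock: 16.32
position: [0.6091, 0.053, 0.0924]
ee_rot: [-3.141, 0.0, -0.0]
force: [-0.3, 0.4, 1.7]
width: 0.15
gripper_force: 25.0
```

Call:
jog_arm --pt "0 0.01 0 0" --pt "0 0.03 0 0" --pt "0 0.055 0 0" --pt "0 0.08 0 0" --pt "0 0.105 0 0" --pt "0 0.13 0 0" --pt "0 0.145 0 0" --pt "0 0.155 0 0" --pt "0 0.158 0 0" --pt "0 0.158 0 0"

```text
clock: 17.58
position: [0.6094, -0.1055, 0.0924]
ee_rot: [3.141, -0.0, 0.001]
force: [3.2, -1.1, 0.7]
width: 0.151
gripper_force: 25.0
```

Call:
jog_arm --pt "0 0.002 0 0" --pt "0 0.004 0 0" --pt "0 0.004 0 0"

```text
clock: 17.95
position: [0.6094, -0.1085, 0.0924]
ee_rot: [-3.141, -0.001, -0.001]
force: [3.4, 3.4, 4.2]
width: 0.15
gripper_force: 25.0
```

Call:
jog_arm --pt "0 0.002 0 0" --pt "0 0.004 0 0" --pt "0 0.004 0 0"

```text
clock: 18.32
position: [0.6094, -0.1086, 0.0924]
ee_rot: [-3.136, -0.005, 0.0]
force: [3.0, 14.1, 7.6]
width: 0.148
gripper_force: 25.0
```

The cover is against its stop, with the bar at y = -0.1086. I'll ease off, release, and go above the chamber to look.

Call:
jog_arm --pt "0 -0.004 0 0" --pt "0 -0.004 0 0"

```text
clock: 18.58
position: [0.6094, -0.1085, 0.0924]
ee_rot: [-3.141, -0.001, -0.001]
force: [4.8, 2.7, 3.8]
width: 0.15
gripper_force: 25.0
```

Call:
jog_arm --pt "0 -0.004 0 0" --pt "0 -0.004 0 0" --pt "0 -0.004 0 0" --pt "0 -0.004 -0.03 0" --pt "0 -0.004 -0.08 0" --pt "0 -0.03 -0.11 0" --pt "0 -0.08 -0.12 0" --pt "-0.01 -0.13 -0.12 0" --pt "-0.025 -0.18 -0.12 0" --pt "-0.035 -0.195 -0.12 0" --pt "-0.035 -0.195 -0.12 0" --pt "-0.035 -0.195 -0.12 0" --hand 0.044

```text
clock: 20.08
position: [0.5745, 0.0836, 0.2124]
ee_rot: [3.141, -0.004, 0.001]
force: [0.4, -0.5, 0.1]
width: 0.479
gripper_force: 0.0
```

```bash
python3 - <<'E'
from h import *
im=save('wrist','w4'); print(arm.observe()['position'])
P=cloud(im,True);b=((P[...,2]>.05)&(P[...,2]<.068)&(P[...,1]>.045)&(P[...,1]<.195)&(P[...,0]>.525)&(P[...,0]<.69)).astype(np.uint8)
def comps(P,b):
    n,l,s,c=cv2.connectedComponentsWithStats(b)
    for i in range(1,n):
        if s[i,4]>60: print(rect(P[l==i]),np.nanmedian(P[l==i][:,2]).round(4),c[i].round(0))
comps(P,b)
S=save('side','s4');P=cloud(S);b=((P[...,2]>.055)&(P[...,2]<.064)&(P[...,1]>.045)&(P[...,1]<.195)&(P[...,0]>.525)&(P[...,0]<.69)).astype(np.uint8);print('side');comps(P,b)
P=cloud(save('scene','c4'));b=((P[...,2]>.055)&(P[...,2]<.064)&(P[...,1]>.045)&(P[...,1]<.195)&(P[...,0]>.525)&(P[...,0]<.69)).astype(np.uint8);print('scene');comps(P,b)
E
```

```text
[0.57462441 0.08345047 0.21238081]
(array([653.3,  84.4]), array([61.7, 27.8]), 0.2, 1280) 0.0601 [272. 115.]
(array([646.5, 164.2]), array([29.1, 62.4]), 88.8, 1867) 0.058 [188. 125.]
(array([569.9,  83.8]), array([62.8, 28.1]), 2.9, 1271) 0.0602 [273. 201.]
side
(array([654.3,  85. ]), array([48.4, 33.8]), 0.8, 211) 0.0579 [234. 224.]
(array([569.5,  85.7]), array([45.6, 31.6]), 0.7, 194) 0.0581 [274. 225.]
(array([647.6, 164.8]), array([50. , 32.7]), 0.1, 256) 0.0581 [232. 248.]
scene
(array([572.3,  82.7]), array([60.3, 29.3]), 2.6, 193) 0.06 [300. 233.]
(array([655.7,  83.8]), array([29.5, 62. ]), 88.2, 219) 0.0598 [280. 257.]
(array([648.4, 163.2]), array([28.2, 62.1]), 88.1, 220) 0.06 [310. 275.]
```

View pics/w4.png

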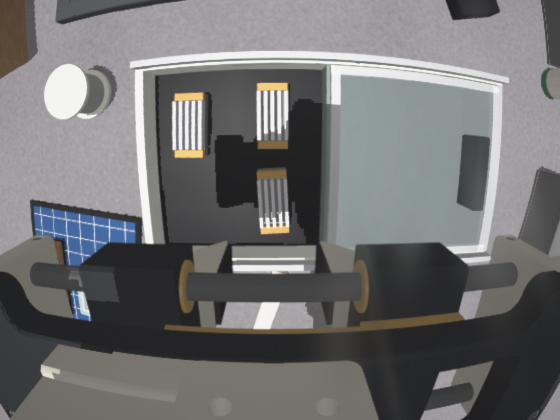

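The picture shows the open chamber with three modules at (190,125), (272,115) and (273,201). The fourth is absent, and the cover is fully over the deck. I'll start with the module at (570,84) mm.

Call:
jog_arm --pt "-0.0045 -0.001 0.04 -0.03" --pt "-0.0045 -0.001 0.09 -0.05" --pt "-0.0045 -0.001 0.13 -0.05" --pt "-0.0045 -0.001 0.145 -0.05" --pt "-0.0045 -0.001 0.145 -0.05" --pt "-0.0045 -0.001 0.145 -0.05" --hand 0.042

```text
clock: 20.98
position: [0.5708, 0.0867, 0.0688]
ee_rot: [-3.14, -0.077, -0.004]
force: [0.2, -0.0, 0.6]
width: 0.46
gripper_force: 0.0
```

```bash
python3 - <<'E'
from h import *
print(arm.observe()['position'],arm.observe()['ee_rot'])
S=load('scene0');print('flux',dep(S,137,208),atz(S,128,186,.1));
im=load('w4');
for p in [(155,150),(330,150),(322,150)]:print(p,atz(im,*p,.064,True),dep(im,*p,True))
E
```

```text
[0.57083022 0.08667494 0.06878484] [-3.1402192  -0.0773148  -0.00389131]
flux [ 0.74833534 -0.29667148  0.03216125] [ 0.73756876 -0.31298878  0.1       ]
(155, 150) [0.62424194 0.19552822 0.064     ] [0.62229376 0.20630116 0.03550503]
(330, 150) [0.6217856  0.03120645 0.064     ] [0.62215376 0.03205419 0.06880252]
(322, 150) [0.62165737 0.03866707 0.064     ] [0.61956403 0.03455761 0.03684638]
```

Call:
jog_arm --pt "0 0.0025 0.005 0" --pt "0 0.0025 0.015 0" --pt "0 0.0025 0.021 0" --pt "0 0.0025 0.021 0" --pt "0 0.0025 0.021 0"

```text
clock: 21.6
position: [0.5697, 0.0844, 0.0462]
ee_rot: [3.141, 0.078, -0.0]
force: [0.3, 0.2, -0.2]
width: 0.454
gripper_force: 0.0
```

Call:
jog_arm --pt "0 0 0 0" --pt "0 0 0 0" --pt "0 0 0 0" --pt "0 0 0 0" --hand 0.01 --newtons 35

```text
clock: 22.1
position: [0.5698, 0.0844, 0.0464]
ee_rot: [-3.141, -0.078, -0.001]
force: [-0.4, 0.1, 1.5]
width: 0.299
gripper_force: 35.0
```

Call:
jog_arm --pt "0 0 -0.03 0" --pt "0 0 -0.07 0" --pt "0 0 -0.1 0" --pt "-0.01 0.023 -0.105 0.02" --pt "-0.03 0.07 -0.105 0.04" --pt "-0.05 0.115 -0.105 0.06" --pt "-0.07 0.162 -0.105 0.09" --pt "-0.09 0.21 -0.105 0.12" --pt "-0.11 0.255 -0.105 0.15" --pt "-0.13 0.3 -0.105 0.18" --pt "-0.15 0.347 -0.105 0.2" --pt "-0.17 0.393 -0.105 0.233" --pt "-0.182 0.42 -0.105 0.233" --pt "-0.186 0.43 -0.1 0.233" --pt "-0.186 0.43 -0.07 0.233" --pt "-0.186 0.43 -0.03 0.233" --pt "-0.186 0.43 0.0 0.233" --pt "-0.186 0.43 0.01 0.233" --pt "-0.186 0.43 0.01 0.233" --pt "-0.186 0.43 0.01 0.233"

```text
clock: 24.6
position: [0.4059, -0.3547, 0.0372]
ee_rot: [3.128, -0.287, 0.002]
force: [0.7, -0.7, -1.2]
width: 0.302
gripper_force: 35.0
```

Call:
jog_arm --pt "0 0 0.006 0" --pt "0 0 0.012 0" --pt "0 0 0.012 0" --pt "0 0 0.012 0"

```text
clock: 25.1
position: [0.4053, -0.3544, 0.0242]
ee_rot: [3.128, -0.288, -0.0]
force: [0.9, -0.3, -0.9]
width: 0.3
gripper_force: 35.0
```

Call:
jog_arm --pt "0 0 0 0" --pt "0 0 0 0" --pt "0 0 -0.01 0" --hand 0.042

```text
clock: 25.48
position: [0.4049, -0.3541, 0.0342]
ee_rot: [-3.128, 0.288, 0.002]
force: [-0.1, -0.9, -0.0]
width: 0.455
gripper_force: 0.0
```

Call:
jog_arm --pt "0 0 -0.05 0" --pt "0 0 -0.1 0" --pt "0.01 -0.029 -0.115 0" --pt "0.027 -0.077 -0.115 -0.02" --pt "0.045 -0.13 -0.115 -0.04" --pt "0.063 -0.183 -0.115 -0.06" --pt "0.081 -0.235 -0.115 -0.09" --pt "0.1 -0.29 -0.115 -0.12" --pt "0.118 -0.342 -0.115 -0.15" --pt "0.136 -0.395 -0.115 -0.17" --pt "0.153 -0.443 -0.115 -0.184" --pt "0.162 -0.47 -0.11 -0.184" --pt "0.1645 -0.4765 -0.08 -0.184" --pt "0.1645 -0.4765 -0.045 -0.184" --pt "0.1645 -0.4765 -0.041 -0.184" --pt "0.1645 -0.4765 -0.041 -0.184" --pt "0.1645 -0.4765 -0.041 -0.184"

```text
clock: 27.6
position: [0.6549, 0.0839, 0.0771]
ee_rot: [-3.141, -0.001, -0.004]
force: [0.2, 0.3, -0.7]
width: 0.458
gripper_force: 0.0
```

```bash
cat > look.py <<'E'
from h import *
import sys
n=sys.argv[1]
s=arm.observe();print(s['position'].round(4),s['ee_rot'].round(4))
im=save('wrist','w'+n)
def comps(P,lo,hi):
    b=((P[...,2]>lo)&(P[...,2]<hi)&(P[...,1]>.045)&(P[...,1]<.195)&(P[...,0]>.525)&(P[...,0]<.7)).astype(np.uint8)
    k,l,st,c=cv2.connectedComponentsWithStats(b)
    for i in range(1,k):
        if st[i,4]>60: print(rect(P[l==i]),np.nanmedian(P[l==i][:,2]).round(4))
comps(cloud(im,True),.05,.068)
print('side');S=save('side','s'+n);comps(cloud(S),.055,.064)
P=cloud(S);c=S['color'].astype(int);b=(c[...,0]>c[...,2]+30)&(P[...,2]>.015)&(P[...,2]<.06)&(abs(P[...,1]-.39)<.07)&(abs(P[...,0]-.45)<.12);print('sander',rect(P[b]))
b=(P[...,2]>.034)&(P[...,2]<.043)&(abs(P[...,1]-.31)<.06)&(abs(P[...,0]-.44)<.09);print('box',rect(P[b]))
E
python3 look.py 5
```

```text
[0.6549 0.0839 0.0771] [-3.1412e+00 -6.0000e-04 -4.0000e-03]
(array([662.3,  84.3]), array([45. , 28.3]), 0.3, 2686) 0.0603
(array([668.6, 163.6]), array([29. , 18.7]), 87.6, 1463) 0.0554
side
(array([647.5,  85.7]), array([31.8, 34.5]), 88.8, 84) 0.0577
(array([645.9, 165.6]), array([31.2, 46.4]), 89.7, 245) 0.0581
sander (array([445.6, 363.4]), array([ 92.6, 117.6]), 82.1, 1437)
box (array([438. , 314.3]), array([60.9, 57.8]), 81.7, 866)
```

Call:
jog_arm --pt "0 -0.0005 0.01 0" --pt "0 -0.0005 0.022 0" --pt "0 -0.0005 0.029 0" --pt "0 -0.0005 0.029 0" --pt "0 -0.0005 0.029 0"

```text
clock: 28.32
position: [0.654, 0.0845, 0.0463]
ee_rot: [3.141, 0.001, 0.0]
force: [0.4, -0.4, 1.0]
width: 0.458
gripper_force: 0.0
```

Call:
jog_arm --pt "0 0 0 0" --pt "0 0 0 0" --pt "0 0 0 0" --pt "0 0 0 0" --hand 0.01 --newtons 35

```text
clock: 28.82
position: [0.6541, 0.0847, 0.0466]
ee_rot: [-3.141, -0.001, -0.001]
force: [-1.0, -0.6, 3.2]
width: 0.301
gripper_force: 35.0
```

Call:
jog_arm --pt "0 0 -0.03 0" --pt "0 0 -0.07 0" --pt "0 0 -0.1 0" --pt "-0.01 0.025 -0.105 0.02" --pt "-0.03 0.075 -0.105 0.04" --pt "-0.05 0.125 -0.105 0.06" --pt "-0.07 0.176 -0.105 0.08" --pt "-0.09 0.226 -0.105 0.1" --pt "-0.11 0.277 -0.105 0.12" --pt "-0.13 0.327 -0.105 0.15" --pt "-0.15 0.377 -0.105 0.17" --pt "-0.167 0.42 -0.105 0.184" --pt "-0.176 0.443 -0.105 0.184" --pt "-0.1796 0.4517 -0.1 0.184" --pt "-0.1796 0.4517 -0.07 0.184" --pt "-0.1796 0.4517 -0.03 0.184" --pt "-0.1796 0.4517 0.0 0.184" --pt "-0.1796 0.4517 0.01 0.184" --pt "-0.1796 0.4517 0.01 0.184" --pt "-0.1796 0.4517 0.01 0.184"

```text
clock: 31.32
position: [0.4753, -0.3675, 0.0373]
ee_rot: [3.128, -0.287, 0.002]
force: [0.0, -0.4, -0.8]
width: 0.304
gripper_force: 35.0
```

Call:
jog_arm --pt "0 0 0.006 0" --pt "0 0 0.012 0" --pt "0 0 0.012 0" --pt "0 0 0.012 0"

```text
clock: 31.82
position: [0.4746, -0.3672, 0.0242]
ee_rot: [-3.128, 0.288, 0.0]
force: [-0.1, 0.0, -0.5]
width: 0.297
gripper_force: 35.0
```

Call:
jog_arm --pt "0 0 0 0" --pt "0 0 0 0" --pt "0 0 -0.01 0" --hand 0.04

```text
clock: 32.2
position: [0.4742, -0.3669, 0.0341]
ee_rot: [-3.128, 0.287, 0.002]
force: [0.2, 0.1, 0.4]
width: 0.435
gripper_force: 0.0
```

Call:
jog_arm --pt "0 0 -0.05 0" --pt "0 0 -0.1 0" --pt "0.004 -0.03 -0.115 0" --pt "0.01 -0.08 -0.115 -0.02" --pt "0.017 -0.135 -0.115 -0.04" --pt "0.025 -0.19 -0.115 -0.06" --pt "0.032 -0.245 -0.115 -0.08" --pt "0.039 -0.3 -0.115 -0.1" --pt "0.046 -0.355 -0.115 -0.12" --pt "0.053 -0.41 -0.115 -0.14" --pt "0.06 -0.465 -0.115 -0.16" --pt "0.067 -0.515 -0.115 -0.184" --pt "0.071 -0.543 -0.11 -0.184" --pt "0.0723 -0.5515 -0.085 -0.184" --pt "0.0723 -0.5515 -0.05 -0.184" --pt "0.0723 -0.5515 -0.043 -0.184" --pt "0.0723 -0.5515 -0.043 -0.184" --pt "0.0723 -0.5515 -0.043 -0.184" --hand 0.038

```text
clock: 34.45
position: [0.6472, 0.1615, 0.0788]
ee_rot: [-3.141, 0.0, -0.003]
force: [-0.0, 0.2, 0.5]
width: 0.413
gripper_force: 0.0
```

```bash
python3 look.py 6
```

```text
[0.6472 0.1615 0.0788] [-3.1412e+00  2.0000e-04 -3.4000e-03]
(array([654.6, 164.1]), array([28.2, 46.4]), 88.5, 2662) 0.0604
side
(array([645.9, 166.2]), array([46.7, 30.5]), 1.9, 132) 0.0579
sander (array([444.9, 364.8]), array([ 89.1, 117.8]), 80.9, 1440)
box (array([438.1, 313.6]), array([60.5, 57.8]), 81.6, 868)
```

Call:
jog_arm --pt "0 -0.0005 0.01 0.02" --pt "0 -0.0005 0.022 0.02" --pt "0 -0.0005 0.031 0.02" --pt "0 -0.0005 0.031 0.02" --pt "0 -0.0005 0.031 0.02"

```text
clock: 35.17
position: [0.6463, 0.1623, 0.0462]
ee_rot: [3.141, -0.03, 0.0]
force: [-0.3, -1.0, 0.2]
width: 0.415
gripper_force: 0.0
```

Call:
jog_arm --pt "0 0 0 0" --pt "0 0 0 0" --pt "0 0 0 0" --pt "0 0 0 0" --hand 0.01 --newtons 35

```text
clock: 35.67
position: [0.6465, 0.1626, 0.0466]
ee_rot: [-3.141, 0.03, -0.001]
force: [-0.3, 0.7, 3.7]
width: 0.305
gripper_force: 35.0
```

Call:
jog_arm --pt "0 0 -0.03 0" --pt "0 0 -0.07 0" --pt "0 0 -0.1 0" --pt "-0.005 0.03 -0.105 0.02" --pt "-0.014 0.08 -0.105 0.03" --pt "-0.023 0.135 -0.105 0.045" --pt "-0.032 0.19 -0.105 0.06" --pt "-0.042 0.245 -0.105 0.075" --pt "-0.051 0.3 -0.105 0.09" --pt "-0.06 0.355 -0.105 0.11" --pt "-0.07 0.41 -0.105 0.13" --pt "-0.079 0.465 -0.105 0.15" --pt "-0.087 0.512 -0.105 0.164" --pt "-0.091 0.537 -0.105 0.164" --pt "-0.0924 0.5444 -0.08 0.164" --pt "-0.0924 0.5444 -0.04 0.164" --pt "-0.0924 0.5444 -0.005 0.164" --pt "-0.0924 0.5444 0.01 0.164" --pt "-0.0924 0.5444 0.01 0.164" --pt "-0.0924 0.5444 0.01 0.164"

```text
clock: 38.17
position: [0.5438, -0.3809, 0.0376]
ee_rot: [3.127, -0.288, 0.003]
force: [-0.2, -0.0, -0.5]
width: 0.305
gripper_force: 35.0
```

Call:
jog_arm --pt "0 0 0.006 0" --pt "0 0 0.012 0" --pt "0 0 0.012 0" --pt "0 0 0.012 0"

```text
clock: 38.67
position: [0.5433, -0.3801, 0.0243]
ee_rot: [3.128, -0.287, 0.0]
force: [0.7, 0.3, -2.0]
width: 0.305
gripper_force: 35.0
```

Call:
jog_arm --pt "0 0 0 0" --pt "0 0 0 0" --pt "0 0 -0.01 0" --hand 0.04

```text
clock: 39.05
position: [0.5429, -0.3798, 0.0341]
ee_rot: [-3.128, 0.288, 0.002]
force: [-0.0, 0.4, -0.3]
width: 0.437
gripper_force: 0.0
```

Call:
jog_arm --pt "0 0 -0.05 0" --pt "0 0 -0.1 0" --pt "0.002 -0.03 -0.13 0" --pt "0.005 -0.08 -0.13 -0.04" --pt "0.008 -0.135 -0.13 -0.08" --pt "0.011 -0.19 -0.13 -0.12" --pt "0.013 -0.24 -0.13 -0.16" --pt "0.0149 -0.27 -0.12 -0.184" --pt "0.0149 -0.279 -0.1 -0.184" --pt "0.0149 -0.279 -0.096 -0.184" --pt "0.0149 -0.279 -0.096 -0.184" --pt "0.0149 -0.279 -0.096 -0.184" --hand 0.045

```text
clock: 40.55
position: [0.6091, -0.1098, 0.1312]
ee_rot: [3.141, -0.002, 0.002]
force: [0.4, 0.2, -0.6]
width: 0.494
gripper_force: 0.0
```

```bash
python3 - <<'E'
from h import *
print(arm.observe()['position'])
im=save('scene','c7');save('wrist','w7');S=save('side','s7')
P=cloud(load('w7'),True)
b=(P[...,2]>.099)&(P[...,2]<.109)&(abs(P[...,1]+.11)<.035)&(abs(P[...,0]-.61)<.06); print(rect(P[b]))
a=cv2.resize(im['color'][60:330,100:500,::-1],(560,378));s=cv2.resize(S['color'][90:400,190:430,::-1],(240,310))
a=np.vstack([a,np.zeros((0,560,3),np.uint8)]);s=np.vstack([s,np.zeros((68,240,3),np.uint8)])
cv2.imwrite('pics/c7c.png',np.hstack([a,s]))
E
```

```text
[ 0.60906774 -0.1098087   0.13122765]
(array([ 619. , -108.4]), array([51.5, 13.8]), 0.5, 2116)
```

View pics/c7c.png

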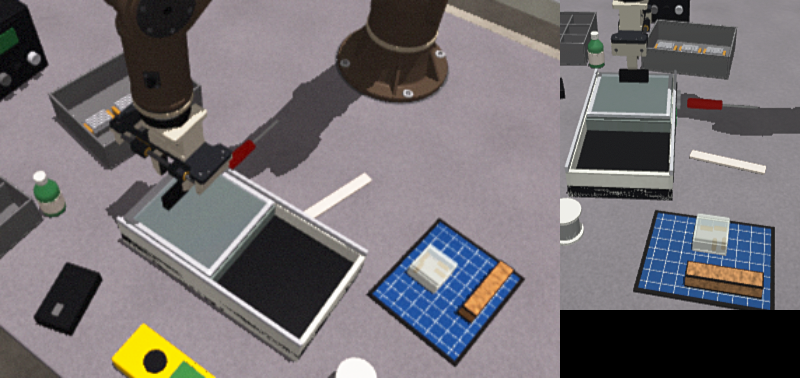

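The chamber is empty at (290,275). The modules lie in a row in the crate, seen at (690,48) in the side inset. The box and sander are on the mat at (432,268) and (487,290). Next I'll grip the bar again.

Call:
jog_arm --pt "0 -0.0005 0.015 0" --pt "0 -0.0005 0.03 0" --pt "0 -0.0005 0.039 0" --pt "0 -0.0005 0.039 0" --pt "0 -0.0005 0.039 0"

```text
clock: 41.32
position: [0.609, -0.1081, 0.0914]
ee_rot: [3.141, 0.001, 0.0]
force: [-0.5, -0.0, -0.0]
width: 0.49
gripper_force: 0.0
```

Call:
jog_arm --pt "0 0 0 0" --pt "0 0 0 0" --pt "0 0 0 0" --pt "0 0 0 0" --hand 0.003 --newtons 25

```text
clock: 41.82
position: [0.6089, -0.108, 0.0914]
ee_rot: [3.142, 0.001, 0.0]
force: [-0.4, -1.4, 1.6]
width: 0.153
gripper_force: 25.0
```

Call:
jog_arm --pt "0 -0.01 0 0" --pt "0 -0.03 0 0" --pt "0 -0.055 0 0" --pt "0 -0.08 0 0" --pt "0 -0.105 0 0" --pt "0 -0.13 0 0" --pt "0 -0.15 0 0" --pt "0 -0.165 0 0" --pt "0 -0.172 0 0" --pt "0 -0.174 0 0" --pt "0 -0.174 0 0"

```text
clock: 43.2
position: [0.6086, 0.0661, 0.0914]
ee_rot: [-3.141, -0.001, 0.0]
force: [-2.0, 2.6, 5.4]
width: 0.15
gripper_force: 25.0
```

Call:
jog_arm --pt "0 -0.002 0 0" --pt "0 -0.004 0 0" --pt "0 -0.004 0 0"

```text
clock: 43.58
position: [0.6086, 0.0693, 0.0914]
ee_rot: [3.141, -0.0, -0.0]
force: [-2.8, -0.0, 7.0]
width: 0.148
gripper_force: 25.0
```

Call:
jog_arm --pt "0 -0.002 0 0" --pt "0 -0.004 0 0" --pt "0 -0.004 0 0"

```text
clock: 43.95
position: [0.6086, 0.0696, 0.0914]
ee_rot: [3.138, -0.005, -0.0]
force: [-1.3, -10.1, 5.7]
width: 0.153
gripper_force: 25.0
```

Call:
jog_arm --pt "0 0.003 0 0" --pt "0 0.003 0 0"

```text
clock: 44.2
position: [0.6086, 0.0696, 0.0914]
ee_rot: [3.141, -0.001, -0.0]
force: [-2.3, -1.7, 5.0]
width: 0.149
gripper_force: 25.0
```

Call:
jog_arm --pt "0 0 0 0" --pt "0 0 0 0" --pt "0 0 0 0" --pt "0 0 -0.04 0" --pt "0 0 -0.09 0" --pt "-0.05 0 -0.14 0" --pt "-0.1 0 -0.16 0" --pt "-0.15 0 -0.16 0" --pt "-0.15 0 -0.16 0" --hand 0.045

```text
clock: 45.32
position: [0.4553, 0.071, 0.2514]
ee_rot: [-3.139, -0.003, 0.003]
force: [-0.1, 0.8, 0.8]
width: 0.495
gripper_force: 0.0
```

```bash
python3 - <<'E'
from h import *
im=save('scene','c8');S=save('side','s8');W=save('wrist','w8')
P=cloud(W,True);b=(P[...,2]>.099)&(P[...,2]<.109)&(abs(P[...,1]-.07)<.035)&(abs(P[...,0]-.61)<.06); print(rect(P[b]) if b.any() else 0)
P=cloud(S);b=(P[...,2]>.034)&(P[...,2]<.043)&(abs(P[...,1]-.31)<.06)&(abs(P[...,0]-.44)<.09);print('box',rect(P[b]))
a=cv2.resize(im['color'][60:330,100:500,::-1],(500,378));s=cv2.resize(S['color'][90:400,180:430,::-1],(300,378))
cv2.imwrite('pics/c8c.png',np.hstack([a,s]))
E
```

```text
(array([608.7,  69.7]), array([69.3, 13.5]), 0.0, 1089)
box (array([437.9, 313.5]), array([60.4, 57.7]), 82.0, 871)
```

View pics/c8c.png

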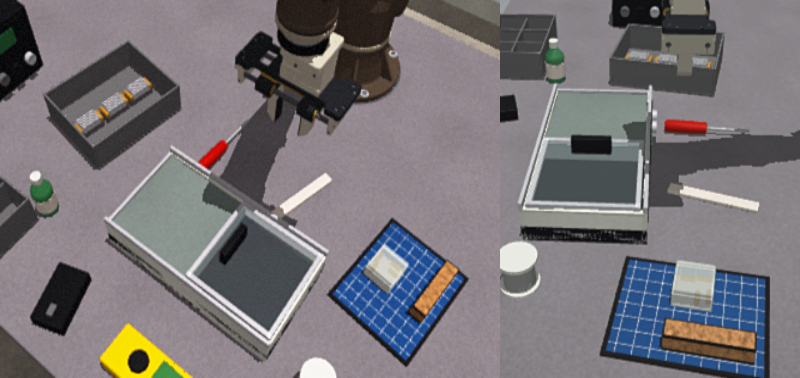

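The cover is shut, with no gap at its far end and the bar at y = 0.0697, as predicted. Three modules are in the crate around (115,102), the box and sander are on the mat, and the other tools haven't moved. I'll hand it in.

```bash
python3 -c "
from cell import arm
print(arm.sign_off())"
```

```text
the job is handed in; nothing more can be done
None
```

The job is done and handed in: the tip box and sanding block are on the mat, all three modules found in the chamber are in the crate, the cover is fully shut, and the other tools were left where they were.

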